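# Show which bench dog is missing and where it belongs

## Robot

A 6-joint arm with a two-finger parallel gripper is mounted at the origin on a cart in front of the work surface, level with it; the furniture and walls round the work are solid. World frame = base frame: x ahead of the robot, y to its left, z up, the work surface at z = 0. Lengths are in m, angles in rad, forces in N, time in s.
With the tool pointing down it reaches from about 0.3 to 0.85 m from the base axis. Payload 4.2 kg.
Tool frame: the origin (TCP) lies at the very end of the fingers, on their centre line; the grasp point (between the pads) lies ctrl.grasp_offset behind it (ctrl.grasp_offset is the distance from the TCP to the grasp point, in m); x points along the fingers, y is the direction in which the jaws open and shut, and the axes are right-handed (so a half turn about x gives the same grasp; the last joint's range is limited). The gripper opens to 91 mm and grips with 3 to 60 N. Pads are 32 mm wide; open, the fingers measure 118 mm over their backs; the gripper's body (76 mm by 178 mm) begins 60 mm behind the grasp point.
Start: joints at [-1.212, 0.32, 1.565, -0, 1.257, -0.02], TCP at [0.213, -0.534, 0.214] pointing down, gripper open.
Joint ranges: [-3.11, 3.11], [-0.84, 2.01], [0.21, 2.61], [-1.34, 4.49], [0.05, 2.63], [-2.56, 2.56]. Speed limits (rad/s): [2.57, 2.57, 3.14, 3.14, 3.14, 3.14].

## Interface

Orientations are given as [roll, pitch, yaw] about the fixed x, y, z axes, in that order (R = Rz(yaw) Ry(pitch) Rx(roll)).
In Python, from workcell import ctrl gives the robot as it stands.
- The arm moves only by the shell command python3 -m inch 'ROWS'. ROWS is JSON, a list of rows, each an object with "linear": the shift along the tool's x, y, z each as a share of 0.1 m, from -1 to 1, a list of three; "twist": the turn about the tool's x as a share of 360 degrees, from -1 to 1; "jaw": the finger opening in mm, from 0 to 91.2. In form: [{"linear": [x, y, z], "twist": twist, "jaw": jaw}, ...]. A call has 1 to 12 rows; each row is the pose to reach, as a shift and turn from the pose measured when the call began, along the tool's axes at that moment, turning the shorter way round; what a row does not reach only later rows make up. A row lasts 1/10 s, in which the tool goes at most 50 mm and 8.59 degrees, less where a joint would pass 70% of its speed; a pose out of reach is approached as far as the arm can. A call with a number of a shift or a turn outside -1 to 1 is refused whole. A call with a gripper value outside its range is refused whole. The fingers move at their own pace and stop on an object; the grip force is fixed at half the most. Time passes only in rows, so rows that repeat a pose let the fingers close. It gives the time, the measured TCP pose, the force and the opening at its end, in the units of the state.
- ctrl.state(): the state, without advancing time (a new reading comes with each control period).
- ctrl.camera(name): name is "scene" or "side" or "wrist"; returns the picture (420x560x3 uint8, blue, green, red); there is no depth.
- ctrl.calibration(name): a dict with "fx", "fy", "cx", "cy" (pixels), "world_from_camera" (4x4, takes a point from camera to world coordinates); the wrist camera has in their place "hand_eye" (4x4, takes a point from camera to tool coordinates, whose origin is the TCP and whose axes are the tool frame's). Camera axes: x right, y down, z forward; pixel columns grow to the right and rows downward; lengths in m; the calibration is good to about 2 mm. A picture is of the moment at which its call begins: read the wrist's pose just before it. calibration takes no time and is no camera call.
- ctrl.close_job(): hands the job in, once; it reports no verdict.
The state is a dict: "time": time; "q": joint angles; "joint_vel": joint speeds; "joint_efforts": joint torques, N m; "eef_pos": TCP position; "eef_rot": TCP orientation; "contact_force": force on the tool from outside, world axes, zero at the start; "ft_torque": the same for the moment, N m; "grip_width": finger opening in m.
Only numpy, scipy, OpenCV 4.12 (cv2) and the standard library are available. Lean on these libraries where they do the work, as an engineer would, in place of code of your own. Each camera call takes 0.05 s, during which the arm holds its last target.

## Task

One round-headed bench dog is missing from the rack. Show your workmate where it belongs: point with the fingertips straight down at the rack's empty hole, about 2 cm above its mouth, and stay there for two seconds; then point in the same way, about 2 cm above its head, at the loose dog on the bench that matches the ones in the rack, stay two seconds, and finish still pointing at it. Touch and move nothing, and do not come down over any of the other dogs or the plain pin.

Things in the scene. Friction and masses are not known exactly. Their poses are not given: they have to be found in the camera images.
- rack: Fixed wooden bench-dog rack lying on the bench: a rail 60 mm wide (its x), 274 mm long (its y) and 40 mm high between dark end cheeks 44 mm high. Origin at the centre of its underside, z up. Four blind round holes, 20 mm wide and 35 mm deep, open upward in a row at y = -105, -35, 35 and 105 mm, x = 0; three hold a round-headed dog, one is empty.
- empty_hole: The rack's one empty hole. Origin at the centre of its mouth, level with the rack's top (40 mm above the bench); z up. The dogs in the neighbouring holes, 70 mm away, stand 25 mm above the rack's top.
- racked_dog_a_top (a point): Centre of the top of a brass round-headed bench dog seated firmly in the rack: 55 mm overall, 18 mm shank 30 mm long, head 32 mm across and 25 mm high; this point is 65 mm above the bench.
- racked_dog_b_top (a point): Centre of the top of a brass round-headed bench dog seated firmly in the rack: 55 mm overall, 18 mm shank 30 mm long, head 32 mm across and 25 mm high; this point is 65 mm above the bench.
- racked_dog_c_top (a point): Centre of the top of a brass round-headed bench dog seated firmly in the rack: 55 mm overall, 18 mm shank 30 mm long, head 32 mm across and 25 mm high; this point is 65 mm above the bench.
- round_dog_top (a point): Centre of the top of the missing dog: same shape as those in the rack (brass, 55 mm tall, round head 32 mm across on an 18 mm shank), standing loose and upright on the bench; this point is 55 mm above the bench, z up.
- square_dog_top (a point): Centre of the top of the square-headed dog standing loose on the bench: brass, 55 mm tall, head 46 x 46 mm and 25 mm high on an 18 mm shank.
- plain_pin_top (a point): Centre of the top of the plain brass pin standing loose on the bench: 18 mm thick, no head, 82 mm tall.
- tape_measure: Bystander: tape measure, 37 x 92 mm, 64 mm high; loose. Origin at the centre of its underside.
- sanding_block: Bystander: sanding block, 64 x 115 mm, 36 mm high; loose. Origin at the centre of its underside.
- wax_tin: Bystander: round tin, 69 mm wide, 36 mm high; loose. Origin at the centre of its underside.
- spring_clamp: Bystander: spring clamp, 47 x 160 mm, 28 mm high; loose. Origin at the centre of its underside.
- screwdriver: Bystander: screwdriver lying flat, 217 mm long, 29 mm thick; loose. Origin at the centre of its underside.
- offcut: Bystander: hardwood offcut, 90 x 55 mm, 32 mm high; loose. Origin at the centre of its underside.
There are look-alikes about, which are no part of the job. What is shaped like the part that bears round_dog_top but green or purple is not meant.

How it is judged:
On the way, in this order (a step that is already met when the one before it is completed fails the run):
1. the fingertips point down at the empty hole from close above and stay (horizontal distance between the grasp point and empty_hole below 0.02 m and z of the grasp point in the frame of empty_hole between 0.02 and 0.07 m), for 1.5 s.
2. the fingertips point down at the loose round-headed dog from close above and stay (horizontal distance between the grasp point and round_dog_top below 0.02 m and z of the grasp point in the frame of round_dog_top between 0.02 and 0.07 m), for 1.5 s.
At the end, for the whole second after the job is handed in: The grasp point between the fingers is within 20 mm sideways of the centre of the loose round-headed dog and 20 to 70 mm above its top (fingertips roughly 2 cm above it), with the dog upright, no dog moved by 6 mm or more and no bystander by 10 mm or more (all of step 2 and angle between round_dog_top's own z axis and vertical below 0.05 rad and distance of each of racked_dog_a_top, racked_dog_b_top, racked_dog_c_top, round_dog_top, square_dog_top, plain_pin_top from where it was at the start of the episode below 0.006 m and distance of each of tape_measure, sanding_block, wax_tin, spring_clamp, screwdriver, offcut from where it was at the start of the episode below 0.01 m); the robot touches nothing.
It fails at once if the robot touches anything (contact force between any of the fingers, the arm and anything else above 0.5 N).
It fails at once if a dog or the pin is moved, lifted or knocked over (distance of any of racked_dog_a_top, racked_dog_b_top, racked_dog_c_top, round_dog_top, square_dog_top, plain_pin_top from where it was at the start of the episode above 0.006 m).
It fails at once if a bystander is moved (distance of any of tape_measure, sanding_block, wax_tin, spring_clamp, screwdriver, offcut from where it was at the start of the episode above 0.01 m).
It fails at once if the hand comes down over a dog in the rack, the square-headed dog or the plain pin (within 20 mm sideways and the grasp point less than 65 mm above its top) ((horizontal distance between the grasp point and racked_dog_a_top below 0.02 m and z of the grasp point in the frame of racked_dog_a_top between -0.03 and 0.065 m) or (horizontal distance between the grasp point and racked_dog_b_top below 0.02 m and z of the grasp point in the frame of racked_dog_b_top between -0.03 and 0.065 m) or (horizontal distance between the grasp point and racked_dog_c_top below 0.02 m and z of the grasp point in the frame of racked_dog_c_top between -0.03 and 0.065 m) or (horizontal distance between the grasp point and square_dog_top below 0.02 m and z of the grasp point in the frame of square_dog_top between -0.03 and 0.065 m) or (horizontal distance between the grasp point and plain_pin_top below 0.02 m and z of the grasp point in the frame of plain_pin_top between -0.03 and 0.065 m)).
It also fails if it takes over 40 s, if anything falls off the work surface, if the arm or the gripper's body presses on something with over 40 N, if the wrist force passes 120 N, or if a joint passes its speed limit or range.

## Working session

There is one attempt and no reset: what is moved stays moved. The work goes in short steps, Python scripts to look and compute and a shell command to move; the robot and the scene stay as the last step left them, time stands still between calls to the robot, and variables do not carry over. Pictures are saved under pics/ and viewed, and the job is handed in when it is done.

```bash
mkdir -p pics; python3 - <<'E'
from workcell import ctrl
import cv2
s=ctrl.state();print(s['time'],s['eef_pos'],s['eef_rot'],s['grip_width'],ctrl.grasp_offset)
for n in ['scene','side','wrist']:
    cv2.imwrite(f'pics/{n}0.png',ctrl.camera(n)); print(n,ctrl.calibration(n))
E
```

```text
0.0 [ 0.21244261 -0.53378062  0.21312248] [-1.58444667  1.56902644  1.93587655] 0.09115434407407595 0.0188
scene {'fx': 465.7375176316784, 'fy': 465.7375176316784, 'cx': 281.1890422398214, 'cy': 206.24373586458745, 'world_from_camera': array([[-0.41820915, -0.51645127,  0.74724775, -0.43967396],
       [-0.90824995,  0.25000644, -0.33552767,  0.47385422],
       [-0.01353306, -0.81900847, -0.57362181,  0.81336623],
       [ 0.        ,  0.        ,  0.        ,  1.        ]])}
side {'fx': 464.7049854623031, 'fy': 464.7049854623031, 'cx': 285.08596306227525, 'cy': 205.79557588318917, 'world_from_camera': array([[ 0.11587833, -0.48213341,  0.86840059, -0.65557862],
       [-0.9932182 , -0.04790303,  0.10593822, -0.12417294],
       [-0.00947733, -0.87478722, -0.4844146 ,  0.76809879],
       [ 0.        ,  0.        ,  0.        ,  1.        ]])}
wrist {'fx': 368.1270236763736, 'fy': 368.1270236763736, 'cx': 284.38709427615356, 'cy': 208.23399402076325, 'hand_eye': array([[-6.22678136e-04, -2.34282989e-01,  9.72168243e-01,
        -1.71907581e-01],
       [ 9.99999782e-01,  6.74533920e-05,  6.56759966e-04,
         1.57625571e-03],
       [-2.19443733e-04,  9.72168441e-01,  2.34282895e-01,
        -6.50634574e-02],
       [ 0.00000000e+00,  0.00000000e+00,  0.00000000e+00,
         1.00000000e+00]])}
```

View pics/scene0.png

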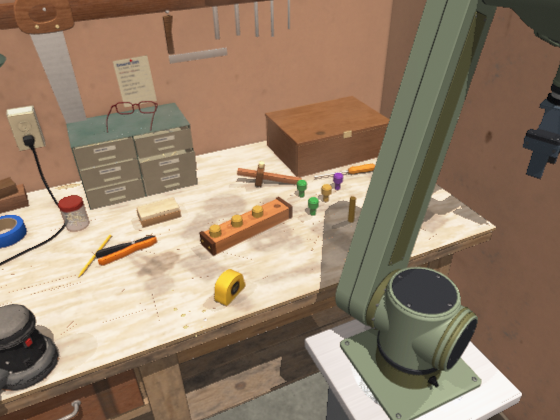

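View pics/side0.png

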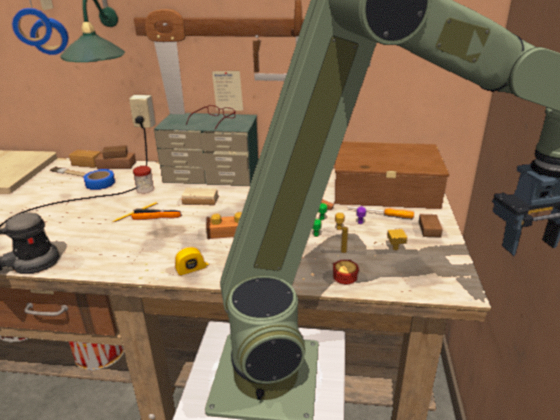

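View pics/wrist0.png

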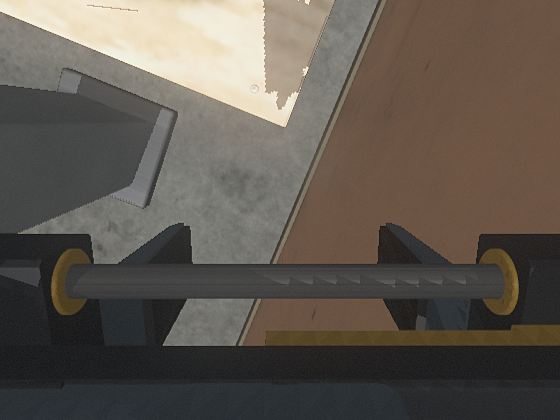

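Scene view: the rack is near (247,226) with three brass heads and an apparently empty right-hand end. A brass round dog is near (326,192), green look-alikes at (302,187) and (313,205), purple at (338,180), and the pin at (352,208). In the side view the square dog is at (397,238). I'll enlarge these.

```bash
python3 - <<'E'
import cv2
a=cv2.imread('pics/scene0.png'); b=cv2.imread('pics/side0.png')
cv2.imwrite('pics/sc_a.png',cv2.resize(a[165:255,190:300],None,fx=7,fy=6.5,interpolation=cv2.INTER_CUBIC)[:600,:800])
cv2.imwrite('pics/sc_b.png',cv2.resize(a[160:230,280:380],None,fx=8,fy=8,interpolation=cv2.INTER_CUBIC))
cv2.imwrite('pics/si_b.png',cv2.resize(b[190:265,305:405],None,fx=8,fy=8,interpolation=cv2.INTER_CUBIC))
E
```

```text
(no output)
```

View pics/sc_a.png

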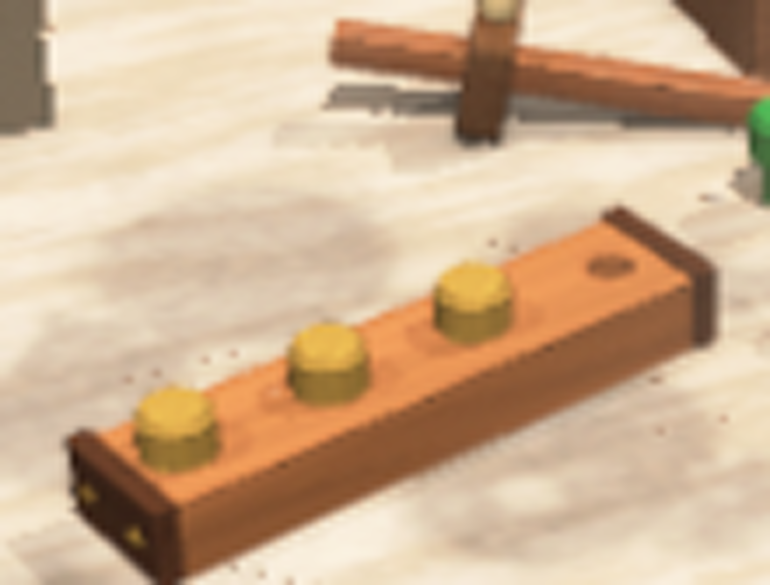

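View pics/sc_b.png

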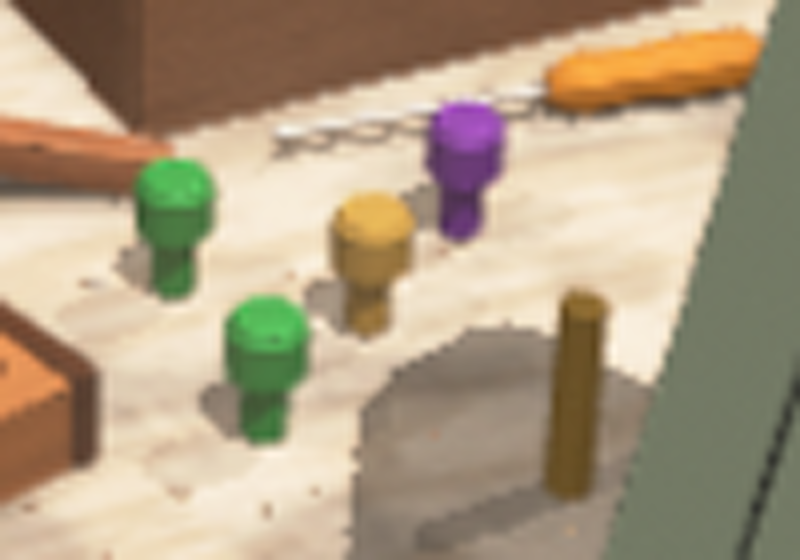

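View pics/si_b.png

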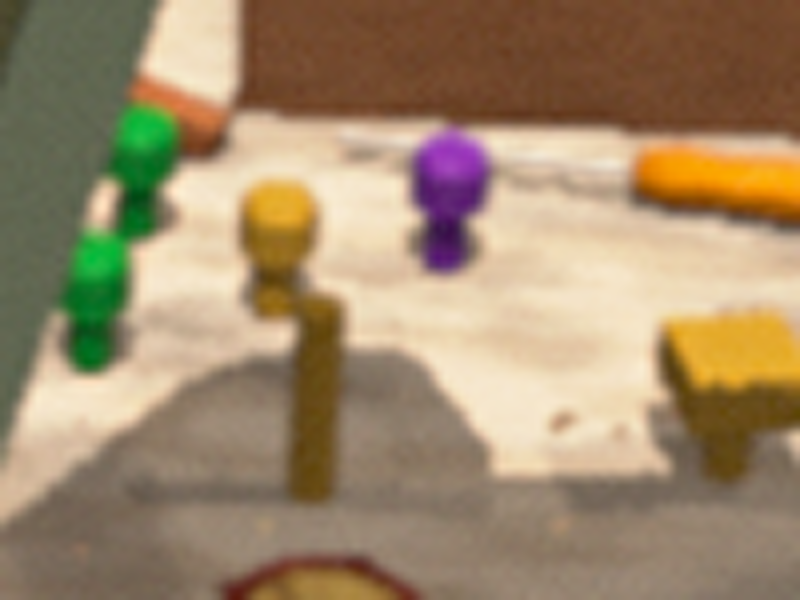

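Candidates for the meant dog are green (302,187), green (313,205), purple (338,180), and brass at scene (326,186) / side (340,215). Only the brass one matches the rack dogs in colour and round headed shape; the pin is headless and the square dog is at side (397,233). The empty hole is at scene (277,206). Next I compute positions.

```bash
cat > h.py <<'E'
import numpy as np
from workcell import ctrl
from scipy.spatial.transform import Rotation as R
def toolT(s):
    T=np.eye(4);T[:3,:3]=R.from_euler('xyz',s['eef_rot']).as_matrix();T[:3,3]=s['eef_pos'];return T
def ray(n,p,T=None):
    c=ctrl.calibration(n); M=c['world_from_camera'] if n!='wrist' else T@c['hand_eye']
    d=M[:3,:3]@np.array([(p[0]-c['cx'])/c['fx'],(p[1]-c['cy'])/c['fy'],1]); return M[:3,3],d/np.linalg.norm(d)
def tri(rs):
    A=sum(np.eye(3)-np.outer(d,d) for o,d in rs);b=sum((np.eye(3)-np.outer(d,d))@o for o,d in rs)
    x=np.linalg.solve(A,b);return x.round(4),[round(float(np.linalg.norm((np.eye(3)-np.outer(d,d))@(x-o))),4) for o,d in rs]
def atz(r,z): o,d=r;return (o+d*(z-o[2])/d[2]).round(4)
E
python3 - <<'E'
from h import *
s=ctrl.state();print(toolT(s)[:3,:3].round(3))
print('round',tri([ray('scene',(326.5,186.5)),ray('side',(340.1,215.4))]),atz(ray('scene',(326.5,186.5)),.055),atz(ray('side',(340.1,215.4)),.055))
print('pin',tri([ray('scene',(353.1,197.9)),ray('side',(345,228.1))]))
print('square',atz(ray('side',(397.2,232.7)),.055))
print('hole',atz(ray('scene',(277.3,205.9)),.04))
for n,p in dict(a=(215,228),b=(236.9,217.6),c=(257.6,208.5)).items(): print(n,atz(ray('scene',p),.065))
for n,p in dict(g1=(302,182),g2=(313.4,200),pu=(338.4,175.5)).items(): print(n,atz(ray('scene',p),.055))
print('tin',atz(ray('side',(345,268)),.036),'offcut',atz(ray('side',(430,222)),.032))
E
```

```text
[[-0.     0.37  -0.929]
 [ 0.001 -0.929 -0.37 ]
 [-1.    -0.001 -0.   ]]
round (array([ 0.5933, -0.1423,  0.0471]), [0.0002, 0.0002]) [ 0.5829 -0.1361  0.055 ] [ 0.5794 -0.1421  0.055 ]
pin (array([ 0.4678, -0.1559,  0.0783]), [0.0006, 0.0006])
square [ 0.4969 -0.3053  0.055 ]
hole [0.5743 0.0309 0.04  ]
a [0.5205 0.2349 0.065 ]
b [0.5388 0.1667 0.065 ]
c [0.5539 0.0998 0.065 ]
g1 [ 0.638  -0.0813  0.055 ]
g2 [ 0.5362 -0.0667  0.055 ]
pu [ 0.6224 -0.2007  0.055 ]
tin [ 0.339  -0.1588  0.036 ] offcut [ 0.6062 -0.4162  0.032 ]
```

```bash
python3 -m inch '[{"linear":[0,-0.1,-0.15],"twist":0,"jaw":12},{"linear":[0,-0.25,-0.35],"twist":0,"jaw":12},{"linear":[0,-0.4,-0.6],"twist":0,"jaw":12},{"linear":[0,-0.55,-0.8],"twist":0,"jaw":12},{"linear":[0,-0.7,-1],"twist":0,"jaw":12},{"linear":[0,-0.7,-1],"twist":0,"jaw":12}]'
```

```text
time: 0.75
eef_pos: [0.2808, -0.4286, 0.2134]
eef_rot: [-1.875, 1.568, 1.648]
contact_force: [0.4, -0.2, 0.3]
grip_width: 0.046
```

```bash
python3 -m inch '[{"linear":[0,-0.15,-0.2],"twist":0,"jaw":12},{"linear":[0,-0.3,-0.4],"twist":0,"jaw":12},{"linear":[0,-0.45,-0.6],"twist":0,"jaw":12},{"linear":[0,-0.6,-0.8],"twist":0,"jaw":12},{"linear":[0,-0.7,-1],"twist":0,"jaw":12},{"linear":[0,-0.7,-1],"twist":0,"jaw":12}]'
python3 -m inch '[{"linear":[0,-0.15,-0.2],"twist":0,"jaw":12},{"linear":[0,-0.3,-0.4],"twist":0,"jaw":12},{"linear":[0,-0.45,-0.6],"twist":0,"jaw":12},{"linear":[0,-0.6,-0.8],"twist":0,"jaw":12},{"linear":[0,-0.7,-1],"twist":0,"jaw":12},{"linear":[0,-0.7,-1],"twist":0,"jaw":12}]'
cat > w.py <<'E'
import sys,cv2,pickle
from h import *
n=sys.argv[1]; s=ctrl.state(); cv2.imwrite(f'pics/{n}.png',ctrl.camera('wrist'))
pickle.dump(toolT(s),open(n+'.pkl','wb'));print(s['time'],s['eef_pos'],toolT(s)[:3,:3].round(3).tolist(),abs(np.array(s['joint_vel'])).max())
E
python3 w.py w1
```

```text
time: 1.35
eef_pos: [0.3484, -0.325, 0.2137]
eef_rot: [-1.971, 1.567, 1.555]
contact_force: [-0.0, -0.0, 0.0]
grip_width: 0.0122
time: 1.95
eef_pos: [0.4156, -0.2221, 0.2141]
eef_rot: [-2.079, 1.567, 1.449]
contact_force: [-1.0, 0.4, 0.8]
grip_width: 0.0119
1.95 [ 0.41562012 -0.22207995  0.21406798] [[0.0, 0.377, -0.926], [0.003, -0.926, -0.377], [-1.0, -0.003, -0.002]] 0.03858823264063422
```

View pics/w1.png

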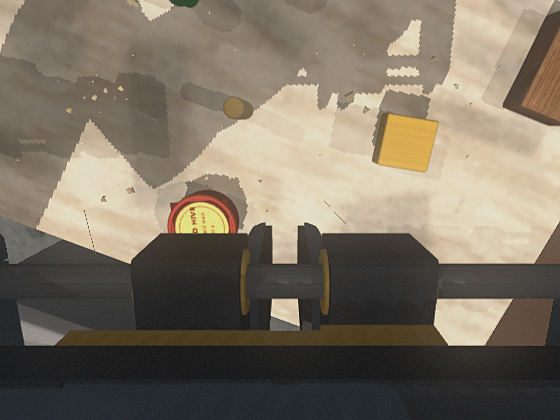

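The wrist view shows the pin top at (237,107), the square dog at (408,143), and the tin at (203,222). The round dog lies beyond the top edge, so I move on.

```bash
python3 -m inch '[{"linear":[0,-0.15,-0.2],"twist":0,"jaw":12},{"linear":[0,-0.3,-0.4],"twist":0,"jaw":12},{"linear":[0,-0.45,-0.6],"twist":0,"jaw":12},{"linear":[0,-0.6,-0.8],"twist":0,"jaw":12},{"linear":[0,-0.7,-1],"twist":0,"jaw":12},{"linear":[0,-0.7,-1],"twist":0,"jaw":12},{"linear":[0,-0.7,-1],"twist":0,"jaw":12}]'
python3 w.py w2
```

```text
time: 2.7
eef_pos: [0.4804, -0.1216, 0.214]
eef_rot: [-1.239, 1.568, 2.289]
contact_force: [0.5, -0.0, -0.1]
grip_width: 0.0121
2.7 [ 0.48044111 -0.12157801  0.21401416] [[-0.002, 0.377, -0.926], [0.002, -0.926, -0.377], [-1.0, -0.002, 0.001]] 0.012395236097754156
```

View pics/w2.png

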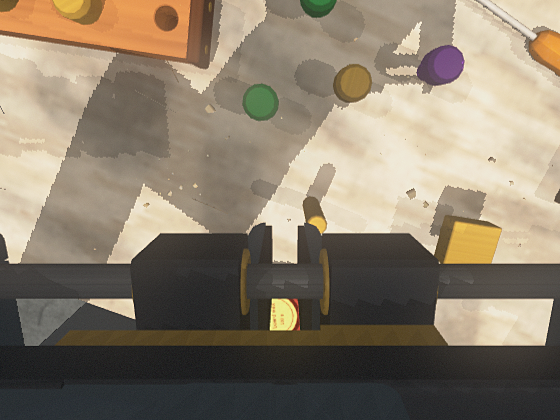

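The wrist view now shows the hole at (166,18), the racked dog at (78,3), and the brass round dog at (352,83). The greens are at (261,102) and (318,3), purple is at (441,64), and the pin is at (316,215). I'll take an enlarged crop.

```bash
python3 - <<'E'
import cv2
a=cv2.imread('pics/w2.png')
cv2.imwrite('pics/w2a.png',cv2.resize(a[0:75,130:230],None,fx=8,fy=8,interpolation=cv2.INTER_CUBIC))
cv2.imwrite('pics/w2b.png',cv2.resize(a[45:120,310:410],None,fx=8,fy=8,interpolation=cv2.INTER_CUBIC))
E
```

```text
(no output)
```

View pics/w2a.png

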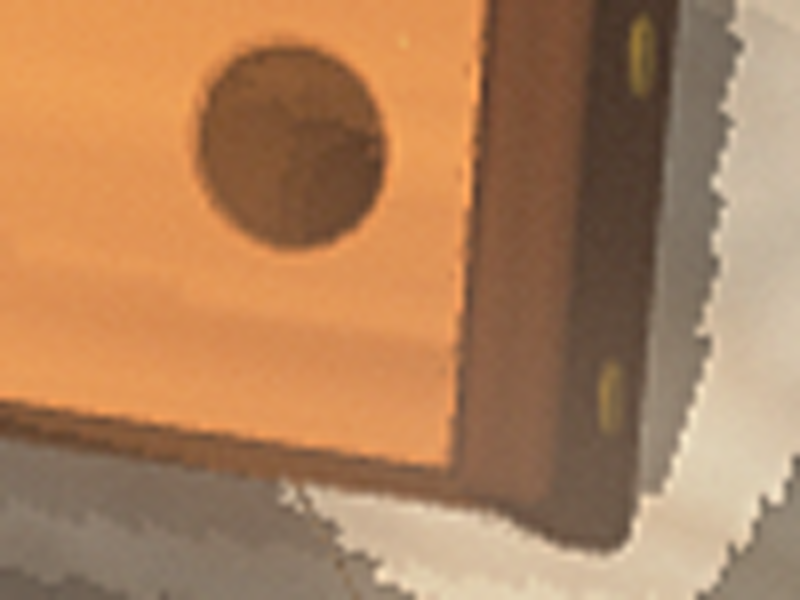

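View pics/w2b.png

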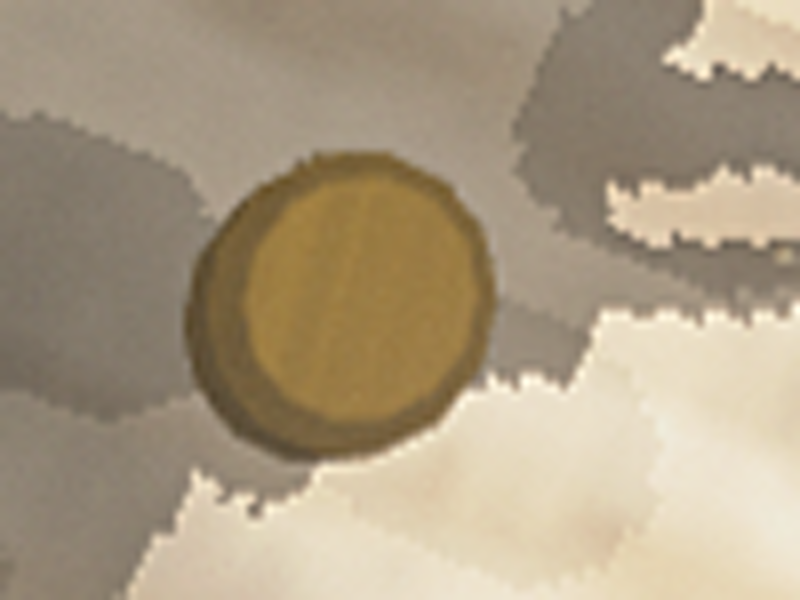

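The crops confirm a round empty hole at (166.4,18.2) and a brass, round, chamfered head centred at (355,82.5).

```bash
python3 - <<'E'
from h import *
import pickle
T=pickle.load(open('w2.pkl','rb'))
rh=ray('wrist',(166.4,18.2),T); rd=ray('wrist',(355,82.5),T)
print('hole',tri([rh,ray('scene',(277.3,205.9))]),atz(rh,.04))
print('dog',tri([rd,ray('scene',(326.5,186.5)),ray('side',(340.1,215.4))]),tri([rd,ray('scene',(326.5,186.5))]),atz(rd,.055))
print('pin',atz(ray('wrist',(316,222),T),.082))
h=atz(rh,.04);print('tool delta',T[:3,:3].T@(h-T[:3,3]+[0,0,.026]))
E
```

```text
hole (array([0.5814, 0.0286, 0.0352]), [0.0008, 0.0008]) [0.5813 0.0275 0.04  ]
dog (array([ 0.5937, -0.1429,  0.0469]), [0.0009, 0.0003, 0.0006]) (array([ 0.5939, -0.1433,  0.0467]), [0.0006, 0.0006]) [ 0.5923 -0.1427  0.055 ]
pin [ 0.4723 -0.1557  0.082 ]
tool delta [ 0.1481275  -0.09974677 -0.14971235]
```

Two-view heights come out 5–8 mm low of the nominal 40/55 mm. I'll move nearer the hole at safe height and measure with a second wrist view.

```bash
python3 -m inch '[{"linear":[0,-0.2,-0.2],"twist":0,"jaw":12},{"linear":[0,-0.4,-0.4],"twist":0,"jaw":12},{"linear":[0,-0.6,-0.6],"twist":0,"jaw":12},{"linear":[0,-0.8,-0.8],"twist":0,"jaw":12},{"linear":[0,-1,-1],"twist":0,"jaw":12},{"linear":[0,-1,-1],"twist":0,"jaw":12},{"linear":[0,-1,-1],"twist":0,"jaw":12}]'
python3 w.py w3
```

```text
time: 3.45
eef_pos: [0.5349, 0.0075, 0.2141]
eef_rot: [-0.805, 1.568, 2.722]
contact_force: [-0.2, 0.1, -0.6]
grip_width: 0.0122
3.45 [0.53485467 0.00747532 0.21408438] [[-0.002, 0.376, -0.927], [0.001, -0.927, -0.376], [-1.0, -0.002, 0.002]] 0.019057225564746
```

View pics/w3.png

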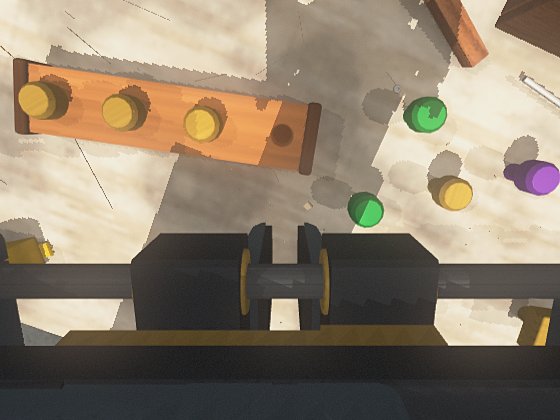

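```bash
python3 - <<'E'
import cv2,numpy as np
a=cv2.imread('pics/w3.png')
l=cv2.resize(a[110:160,250:315],None,fx=8,fy=8,interpolation=cv2.INTER_CUBIC)
r=cv2.resize(a[165:215,425:485],None,fx=8,fy=8,interpolation=cv2.INTER_CUBIC)[:, :280*2]
w=cv2.resize(a[165:215,425:485],None,fx=6,fy=6,interpolation=cv2.INTER_CUBIC)
cv2.imwrite('pics/w3a.png',l);cv2.imwrite('pics/w3b.png',r)
E
```

```text
(no output)
```

View pics/w3a.png

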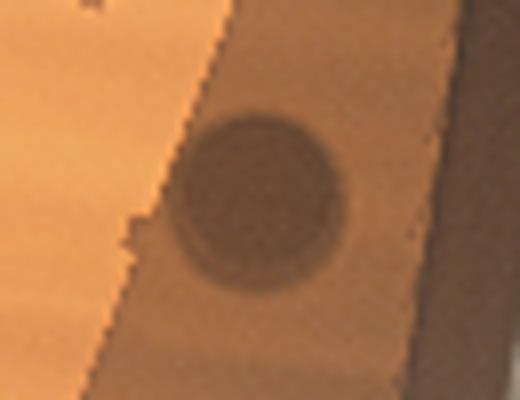

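View pics/w3b.png

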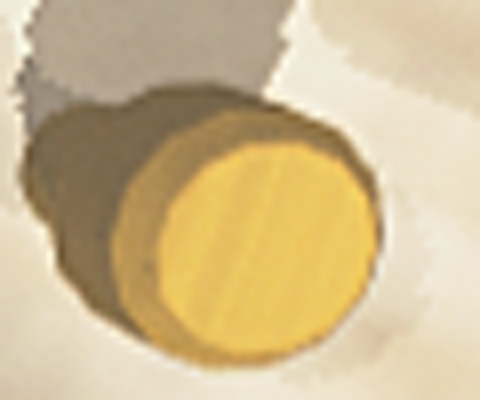

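The hole is at (282.2,135.2) and the brass dog's flat top is centred at (458.5,195.9), with its round head on a shank clearly visible.

```bash
python3 - <<'E'
from h import *
import pickle
T=pickle.load(open('w2.pkl','rb'));U=pickle.load(open('w3.pkl','rb'))
rh=[ray('wrist',(166.4,18.2),T),ray('wrist',(282.2,135.2),U)]; rd=[ray('wrist',(355,82.5),T),ray('wrist',(458.5,195.9),U)]
print(tri(rh),atz(rh[1],.04)); print(tri(rd),atz(rd[1],.055))
h=atz(rh[1],.04);print('tool delta',U[:3,:3].T@(h-U[:3,3]+[0,0,.026]))
for p in [(40,95),(124,110),(203,121)]: print(atz(ray('wrist',p,U),.065))
E
```

```text
(array([0.5814, 0.0271, 0.0407]), [0.0002, 0.0002]) [0.5816 0.027  0.04  ]
(array([ 0.5923, -0.1426,  0.0557]), [0.0001, 0.0001]) [ 0.5924 -0.1431  0.055 ]
tool delta [ 0.14799428 -0.00024181 -0.05092108]
[0.5371 0.2271 0.065 ]
[0.5518 0.1586 0.065 ]
[0.5683 0.094  0.065 ]
```

The two wrist views agree: hole (0.5815, 0.027, 0.041) and dog top (0.592, −0.143, 0.056), matching nominal heights. Next I centre over the hole, then descend.

```bash
python3 -m inch '[{"linear":[0,0,-0.25],"twist":0,"jaw":12},{"linear":[0,0,-0.51],"twist":0,"jaw":12},{"linear":[0.2,0,-0.51],"twist":0,"jaw":12},{"linear":[0.4,0,-0.51],"twist":0,"jaw":12},{"linear":[0.6,0,-0.51],"twist":0,"jaw":12},{"linear":[0.8,0,-0.51],"twist":0,"jaw":12},{"linear":[1,0,-0.51],"twist":0,"jaw":12},{"linear":[1,0,-0.51],"twist":0,"jaw":12},{"linear":[1,0,-0.51],"twist":0,"jaw":12}]'
python3 - <<'E'
from h import *
T=toolT(ctrl.state());print('tool delta',T[:3,:3].T@(np.array([.5815,.027,.0667])-T[:3,3]))
E
```

```text
time: 4.4
eef_pos: [0.5817, 0.0253, 0.1144]
eef_rot: [-0.746, 1.568, 2.778]
contact_force: [0.4, 0.7, -0.2]
grip_width: 0.0116
tool delta [ 0.04774262 -0.00159172 -0.00059181]
```

```bash
python3 -m inch '[{"linear":[0.15,-0.02,0],"twist":0,"jaw":12},{"linear":[0.3,-0.02,0],"twist":0,"jaw":12},{"linear":[0.4,-0.02,0],"twist":0,"jaw":12},{"linear":[0.48,-0.02,0],"twist":0,"jaw":12},{"linear":[0.48,-0.02,0],"twist":0,"jaw":12},{"linear":[0.48,-0.02,0],"twist":0,"jaw":12},{"linear":[0.48,-0.02,0],"twist":0,"jaw":12},{"linear":[0.48,-0.02,0],"twist":0,"jaw":12}]'
python3 - <<'E'
from h import *
import cv2
cv2.imwrite('pics/sc4.png',cv2.resize(ctrl.camera('scene')[120:260,180:365],None,fx=4,fy=4,interpolation=cv2.INTER_CUBIC))
E
python3 w.py w4
```

```text
time: 5.2
eef_pos: [0.5813, 0.0272, 0.0671]
eef_rot: [-1.064, 1.569, 2.461]
contact_force: [0.2, 1.0, 0.3]
grip_width: 0.0117
5.25 [0.58112667 0.02714936 0.06695015] [[-0.001, 0.374, -0.927], [0.001, -0.927, -0.374], [-1.0, -0.001, 0.001]] 0.0038061038839251327
```

View pics/sc4.png

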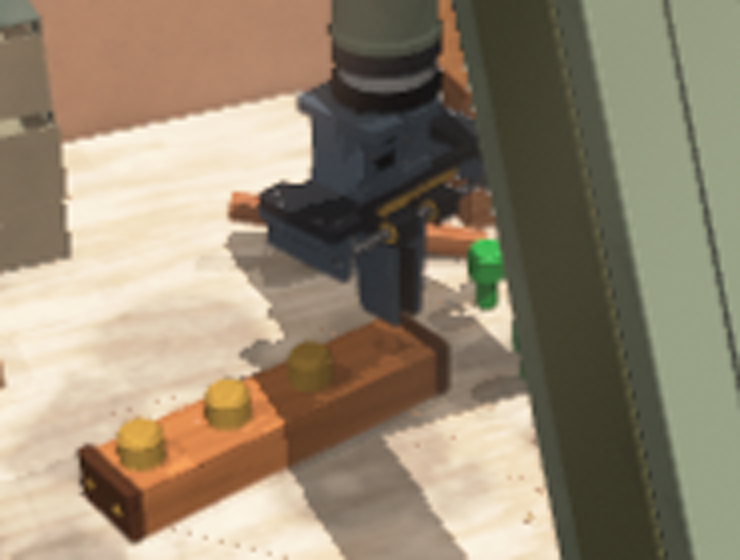

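View pics/w4.png

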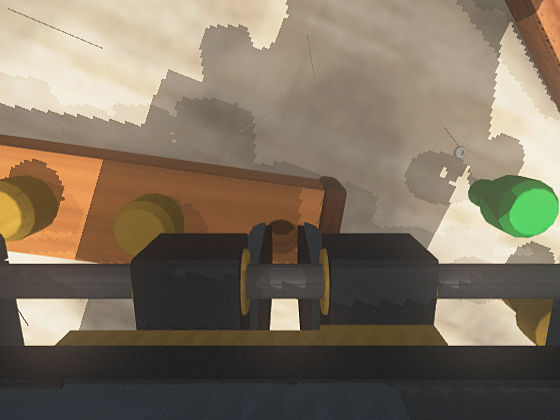

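Both views show the fingers directly above the hole: the hole is seen between the fingertips at wrist (284,235), and the tips are just above it in the scene. I'll hold for over 2 s.

```bash
python3 -m inch '[{"linear":[0,0,0],"twist":0,"jaw":12},{"linear":[0,0,0],"twist":0,"jaw":12},{"linear":[0,0,0],"twist":0,"jaw":12},{"linear":[0,0,0],"twist":0,"jaw":12},{"linear":[0,0,0],"twist":0,"jaw":12},{"linear":[0,0,0],"twist":0,"jaw":12},{"linear":[0,0,0],"twist":0,"jaw":12},{"linear":[0,0,0],"twist":0,"jaw":12},{"linear":[0,0,0],"twist":0,"jaw":12},{"linear":[0,0,0],"twist":0,"jaw":12},{"linear":[0,0,0],"twist":0,"jaw":12},{"linear":[0,0,0],"twist":0,"jaw":12}]'
python3 -m inch '[{"linear":[0,0,0],"twist":0,"jaw":12},{"linear":[0,0,0],"twist":0,"jaw":12},{"linear":[0,0,0],"twist":0,"jaw":12},{"linear":[0,0,0],"twist":0,"jaw":12},{"linear":[0,0,0],"twist":0,"jaw":12},{"linear":[0,0,0],"twist":0,"jaw":12},{"linear":[0,0,0],"twist":0,"jaw":12},{"linear":[0,0,0],"twist":0,"jaw":12},{"linear":[0,0,0],"twist":0,"jaw":12},{"linear":[0,0,0],"twist":0,"jaw":12}]'
python3 -m inch '[{"linear":[-0.2,0,0],"twist":0,"jaw":12},{"linear":[-0.4,0,0],"twist":0,"jaw":12},{"linear":[-0.6,0,0],"twist":0,"jaw":12},{"linear":[-0.8,0,0],"twist":0,"jaw":12},{"linear":[-1,0,0],"twist":0,"jaw":12},{"linear":[-1,0,0],"twist":0,"jaw":12}]'
python3 - <<'E'
from h import *
T=toolT(ctrl.state());print('tool delta',T[:3,:3].T@(np.array([.592,-.143,.0817])-T[:3,3]))
E
```

```text
time: 6.5
eef_pos: [0.581, 0.0272, 0.0668]
eef_rot: [-0.886, 1.569, 2.639]
contact_force: [-0.3, 0.6, 0.1]
grip_width: 0.0122
time: 7.5
eef_pos: [0.5811, 0.0272, 0.0669]
eef_rot: [-0.905, 1.569, 2.62]
contact_force: [-0.8, 0.1, -0.1]
grip_width: 0.0119
time: 8.1
eef_pos: [0.583, 0.0271, 0.1697]
eef_rot: [2.999, 1.566, 0.24]
contact_force: [1.3, 0.0, 0.1]
grip_width: 0.0119
tool delta [0.08782076 0.16108976 0.05571605]
```

```bash
python3 -m inch '[{"linear":[0,0.2,0.07],"twist":0,"jaw":12},{"linear":[0,0.4,0.14],"twist":0,"jaw":12},{"linear":[0,0.6,0.21],"twist":0,"jaw":12},{"linear":[0,0.8,0.28],"twist":0,"jaw":12},{"linear":[0,1,0.35],"twist":0,"jaw":12},{"linear":[0,1,0.35],"twist":0,"jaw":12}]'
python3 -m inch '[{"linear":[0,0.2,0.07],"twist":0,"jaw":12},{"linear":[0,0.4,0.14],"twist":0,"jaw":12},{"linear":[0,0.6,0.2],"twist":0,"jaw":12},{"linear":[0,0.6,0.2],"twist":0,"jaw":12},{"linear":[0,0.6,0.2],"twist":0,"jaw":12}]'
python3 w.py w5
python3 - <<'E'
from h import *
T=toolT(ctrl.state());print('tool delta',T[:3,:3].T@(np.array([.592,-.143,.0817])-T[:3,3]))
E
```

```text
time: 8.7
eef_pos: [0.5875, -0.0807, 0.1681]
eef_rot: [2.986, 1.568, 0.225]
contact_force: [-0.6, 0.7, 1.0]
grip_width: 0.0118
time: 9.2
eef_pos: [0.5908, -0.143, 0.1673]
eef_rot: [-2.576, 1.568, 0.946]
contact_force: [-0.5, 0.4, -0.6]
grip_width: 0.0119
9.2 [ 0.59079564 -0.14298907  0.16730805] [[0.001, 0.371, -0.929], [0.002, -0.929, -0.371], [-1.0, -0.001, -0.002]] 0.014117551208092218
tool delta [ 0.08579065  0.00083524 -0.00077727]
```

View pics/w5.png

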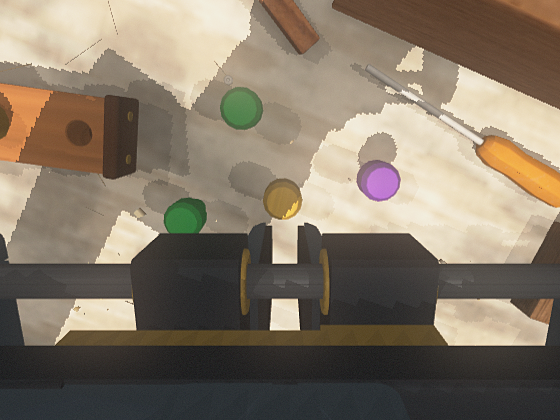

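The brass dog's head is at (284,197), straight ahead of the finger gap. Before descending I check this against the prediction, and the clearance to the chest at the upper right.

```bash
python3 - <<'E'
from h import *
import pickle
T=pickle.load(open('w5.pkl','rb'))
print('dog',atz(ray('wrist',(284,197),T),.055))
print('pred', end=' ')
c=ctrl.calibration('wrist');p=np.linalg.inv(T@c['hand_eye'])@[.592,-.143,.055,1];print(p[0]/p[2]*c['fx']+c['cx'],p[1]/p[2]*c['fy']+c['cy'])
for z in (0,.13):
  for p in [(335,5),(450,62),(555,100)]:
    w=atz(ray('wrist',p,T),z);print(z,w,'tool yz',(T[:3,:3].T@(w-T[:3,3]))[1:].round(3))
E
```

```text
dog [ 0.5968 -0.142   0.055 ]
pred 282.91468427158776 202.92931003449237
0 [ 0.7544 -0.1249  0.    ] tool yz [ 0.044 -0.158]
0 [ 0.7502 -0.2353  0.    ] tool yz [ 0.145 -0.113]
0 [ 0.7566 -0.3364  0.    ] tool yz [ 0.241 -0.082]
0.13 [ 0.715  -0.1233  0.13  ] tool yz [ 0.028 -0.123]
0.13 [ 0.7124 -0.1914  0.13  ] tool yz [ 0.09  -0.095]
0.13 [ 0.7164 -0.2537  0.13  ] tool yz [ 0.149 -0.075]
```

```bash
python3 - <<'E'
import cv2
a=cv2.imread('pics/w5.png')
cv2.imwrite('pics/w5a.png',cv2.resize(a[165:235,250:320],None,fx=8,fy=8,interpolation=cv2.INTER_CUBIC))
E
```

```text
(no output)
```

View pics/w5a.png

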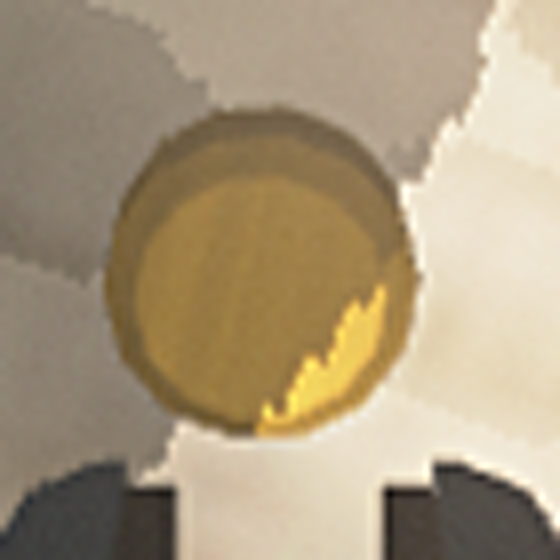

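The flat top is centred at (282.7,202.2) against a prediction of (282.9,202.9), so they agree. I descend.

```bash
python3 -m inch '[{"linear":[0.2,0.01,-0.01],"twist":0,"jaw":12},{"linear":[0.4,0.01,-0.01],"twist":0,"jaw":12},{"linear":[0.55,0.01,-0.01],"twist":0,"jaw":12},{"linear":[0.68,0.01,-0.01],"twist":0,"jaw":12},{"linear":[0.78,0.01,-0.01],"twist":0,"jaw":12},{"linear":[0.85,0.01,-0.01],"twist":0,"jaw":12},{"linear":[0.85,0.01,-0.01],"twist":0,"jaw":12},{"linear":[0.85,0.01,-0.01],"twist":0,"jaw":12}]'
python3 w.py w6; python3 -c "
from workcell import ctrl;import cv2
cv2.imwrite('pics/si6.png',cv2.resize(ctrl.camera('side')[150:280,290:470],None,fx=4,fy=4,interpolation=cv2.INTER_CUBIC))"
```

```text
time: 10.05
eef_pos: [0.5927, -0.1431, 0.0829]
eef_rot: [-2.944, 1.568, 0.578]
contact_force: [0.6, 0.1, -0.3]
grip_width: 0.0121
10.05 [ 0.59265633 -0.14309058  0.08289753] [[0.002, 0.372, -0.928], [0.002, -0.928, -0.372], [-1.0, -0.001, -0.003]] 0.008701266728059332
```

View pics/w6.png

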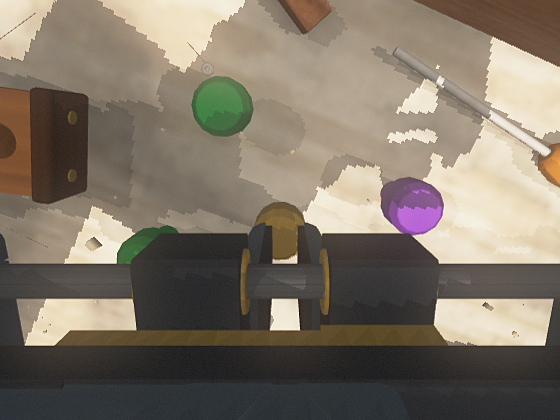

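View pics/si6.png

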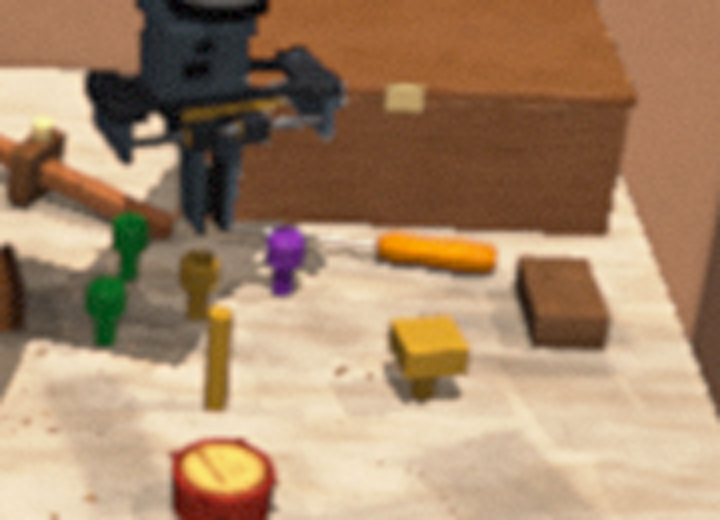

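Side view: the tips are at crop (210,229), just above the brass dog head at (200,258), apparently about 7 mm to the right. I check this against the projection.

```bash
python3 - <<'E'
from h import *
c=ctrl.calibration('side');s=ctrl.state()
for n,w in dict(tcp=s['eef_pos'],dog=[.592,-.143,.055],dog_h=[.592,-.143,.0557]).items():
    p=np.linalg.inv(c['world_from_camera'])@[*w,1];u=np.array([p[0]/p[2]*c['fx']+c['cx'],p[1]/p[2]*c['fy']+c['cy']]);print(n,u.round(1),'crop',((u-[290,150])*4).round())
import cv2
cv2.imwrite('pics/si7.png',cv2.resize(ctrl.camera('side')[180:235,310:380],None,fx=10,fy=10,interpolation=cv2.INTER_CUBIC))
E
```

```text
tcp [341.  205.2] crop [204. 221.]
dog [340.5 213.4] crop [202. 253.]
dog_h [340.5 213.2] crop [202. 253.]
```

View pics/si7.png

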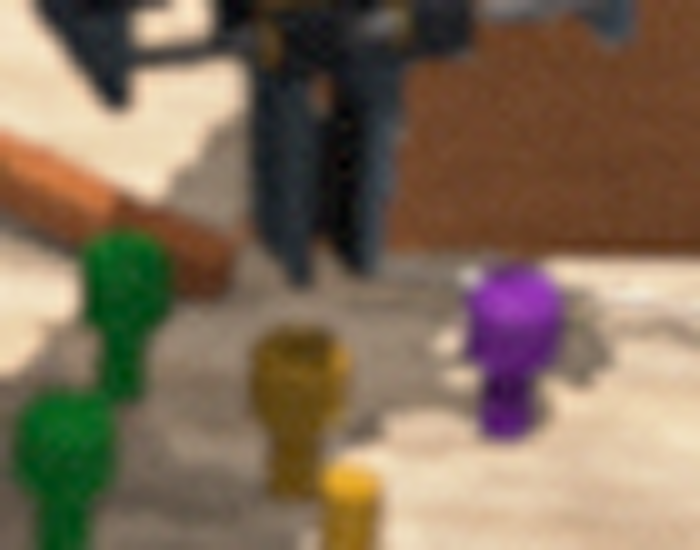

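The visible tip corners are the near ends of the 32 mm wide pads. That explains the +2 px offset from the predicted TCP (341,205); the dog matches at (340,214). I hold for more than 2 s.

```bash
python3 -m inch '[{"linear":[0,0,0],"twist":0,"jaw":12},{"linear":[0,0,0],"twist":0,"jaw":12},{"linear":[0,0,0],"twist":0,"jaw":12},{"linear":[0,0,0],"twist":0,"jaw":12},{"linear":[0,0,0],"twist":0,"jaw":12},{"linear":[0,0,0],"twist":0,"jaw":12},{"linear":[0,0,0],"twist":0,"jaw":12},{"linear":[0,0,0],"twist":0,"jaw":12},{"linear":[0,0,0],"twist":0,"jaw":12},{"linear":[0,0,0],"twist":0,"jaw":12},{"linear":[0,0,0],"twist":0,"jaw":12},{"linear":[0,0,0],"twist":0,"jaw":12}]'
python3 -m inch '[{"linear":[0,0,0],"twist":0,"jaw":12},{"linear":[0,0,0],"twist":0,"jaw":12},{"linear":[0,0,0],"twist":0,"jaw":12},{"linear":[0,0,0],"twist":0,"jaw":12},{"linear":[0,0,0],"twist":0,"jaw":12},{"linear":[0,0,0],"twist":0,"jaw":12},{"linear":[0,0,0],"twist":0,"jaw":12},{"linear":[0,0,0],"twist":0,"jaw":12},{"linear":[0,0,0],"twist":0,"jaw":12},{"linear":[0,0,0],"twist":0,"jaw":12}]'
python3 -c "
from workcell import ctrl;print(ctrl.close_job())"
```

```text
time: 11.4
eef_pos: [0.5927, -0.1433, 0.0833]
eef_rot: [-3.1, 1.567, 0.422]
contact_force: [-0.1, 0.4, 0.2]
grip_width: 0.0122
time: 12.4
eef_pos: [0.5928, -0.1433, 0.0833]
eef_rot: [-3.098, 1.567, 0.424]
contact_force: [0.1, -0.5, -0.1]
grip_width: 0.012
the job is handed in; nothing more can be done
None
```

I pointed straight down at the rack's empty hole, then at the loose brass round-headed dog, holding over 2 s at each. I handed the job in at about 12.4 s, still pointing at the dog; no verdict is reported.

- **Positions:** the hole measured (0.581, 0.027, 0.041) and the dog's top (0.592, −0.143, 0.056). The fingertips stood about 26 mm above the hole and 27 mm above the dog. Both are within about 1 mm sideways by my measurements.
- **Contact:** the force readings stayed around 1 N, the same in free air as at the two holds. The pictures showed nothing shifted.
- **Disagreements:** heights triangulated with the fixed cameras came out 5–8 mm low, so I used the two wrist views, which matched the stated heights within 1 mm. In the side view the tips looked about 2 px to the right of the dog. I put that down to seeing the near corners of the pads, and the projection supported it.

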